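Lock a filter holder's knurled ring in the bench holding block

ROBOT

A 6-joint arm with a two-finger parallel gripper is mounted at the origin on the work surface. World frame = base frame: x ahead of the robot, y to its left, z up, the work surface at z = 0. Lengths are in mm, angles in rad, forces in N, time in s.
With the tool pointing down it reaches from about 375 to 825 mm from the base axis. Payload 5.5 kg.
Tool frame: the origin (TCP) lies midway between the tips of the shut fingers; the grasp point (between the pads) lies 19 mm behind it; y points along the fingers, x is the direction in which the jaws open and shut, and the axes are right-handed (so a half turn about y gives the same grasp; the last joint's range is limited). The gripper opens to 85 mm and grips with 20 to 120 N. Pads are 22 mm wide; open, the fingers measure 114 mm over their backs; the gripper's body (76 mm by 85 mm) begins 54 mm behind the grasp point. The pads swing forward as they close: fully open they stand 13 mm farther back than shut.
Start: joints at [1.223, 0.314, -0.047, 1.21, 0, 1.571], TCP at [204.495, 564.072, 231.299] pointing down, gripper open.
Joint ranges: [-2.67, 2.67], [-0.69, 1.73], [-1.03, 1.25], [-2.08, 2.16], [-1.42, 1.45], [-3.14, 3.14]. Speed limits (rad/s): [2.39, 2.39, 3.01, 3.14, 3.14, 3.14].

INTERFACE

Orientations are given as a unit quaternion [w, x, y, z].
In Python, from plant import manip gives the robot as it stands.
- The arm moves only by the shell command python3 -m crank 'ROWS' [OPENING]. ROWS is JSON, a list of rows, each an object with "linear": the shift along the world's x, y, z in mm, a list of three; "twist": the turn, a rotation vector about the world's x, y, z in degrees, a list of three. A call has 1 to 8 rows; each row is the pose to reach, as a shift and turn from the pose commanded when the call began; what a row does not reach only later rows make up. A row lasts 1/8 s, in which the tool goes at most 62.5 mm and 10.7 degrees, less where a joint would pass 70% of its speed; a pose out of reach is approached as far as the arm can. A call with a gripper value outside its range is refused whole. OPENING is the opening, from -1 (shut) to 1 (fully open), set as the call begins (- or left out, the last holds). The fingers move at their own pace and stop on an object; the grip force is fixed at half the most. Time passes only in rows, so rows that repeat a pose let the fingers close. It gives the time, the measured TCP pose, the force and the opening at its end, in the units of the state.
- manip.read_state(): the state, without advancing time (a new reading comes with each control period).
- manip.capture(name): name is "scene" or "top"; returns a dict with "pixels" (400x640x3 uint8, red, green, blue), "vfov" (degrees; the focal length in pixels is half the picture's height over the tangent of half this angle, whatever the lens; pixels are square), "cx", "cy" (the principal point, pixels), "origin" and "rotation" of the camera in the world. Camera axes: x right, y up, looking along -z (the intrinsics and any distortion apply to the point x, -y, -z); pixel columns grow to the right and rows downward; lengths in mm; the calibration is good to about 2 mm. A picture is of the moment at which its call begins. There is no depth.
- manip.sign_off(): hands the job in, once; it reports no verdict.
The state is a dict: "t": time; "joint_positions": joint angles; "joint_vel": joint speeds; "tau": joint torques, N m; "tool_pos": TCP position; "tcp_rot": TCP orientation; "contact_force": force on the tool from outside, world axes, zero at the start; "torque": the same for the moment, N m; "width": finger opening in mm.
Only numpy, scipy, OpenCV 4.12 (cv2) and the standard library are available. Lean on these libraries where they do the work, as an engineer would, in place of code of your own. Each camera call takes 0.05 s, during which the arm holds its last target. There are 200 camera calls.

TASK

Stand the loose steel filter holder in the bench holding block, with its hexagonal foot fully home in the blue hexagonal socket so that the block keeps the barrel from turning. Then turn its knurled lock ring clockwise (seen from above) up to its stop against the housing, so that the two red marks meet: firmly hand-tight, without straining it past the stop. Set it in gently, leave it standing upright in the socket, let go, and leave everything else on the bench where it is.

Things in the scene. Friction and masses are not known exactly. Their poses are not given: they have to be found in the camera images.
- filter_center (a point): The loose in-line filter holder, stainless steel, 88 mm tall, about 0.45 kg, standing upright on the bench. This point is on its axis, half-way up (44 mm above its underside). Foot, threaded barrel (46 mm diameter), housing flange and neck are one rigid piece; only the lock ring turns. z is up its axis; x is normal to one flat of the foot and points to the red mark on the flange.
- filter_foot (a point): Centre of the filter holder's underside. The foot is a hexagonal prism 16 mm high, 40 mm across flats, 46 mm across corners, its lower rim chamfered 1 mm; same axes as filter_center.
- filter_neck (a point): Middle of the plain round inlet neck, 28 mm diameter, 76.5 mm above the underside: the place to grip for carrying. The neck spans 65 to 88 mm (top) above the underside; below it the flange (49 mm diameter) slopes out from 65 to 58 mm, and the wider ring begins at 58 mm.
- ring_center (a point): Centre of the filter holder's knurled lock ring, on the axis, 48 mm above the underside. The ring is 56 mm in diameter and 20 mm high (38 to 58 mm above the underside); the neck rises 30 mm above its top.
- ring_mark (a point): The small red mark on top of the lock ring, 26 mm from the axis, 58 mm above the underside. It starts 1.4 to 2.1 rad short of its stop and turns clockwise (seen from above) to tighten, as far as flange_mark. Turning takes 0.35 to 0.55 N m while moving (less is felt at rest); the ring stays where left and drags the barrel round with it unless the foot is held in the socket.
- flange_mark (a point): Where the ring's mark comes to lie when tight: on the filter holder's x axis, 26 mm out, 58 mm above the underside, at the outer end of the red mark on the flange. There the ring meets a hard stop and the moment climbs steeply (0.5 N m and more per 0.02 rad of a firm grip): bring it up firm, to about 1 N m there; beyond about 1.5 N m strains it.
- block_socket (a point): Centre of the socket's floor in the bolted-down bench block, 10 mm above the bench. Vertical hexagonal socket, 41.8 mm across flats, 16 mm deep; its axes are x normal to one flat, z up. The foot enters when the yaws of foot and socket differ by a multiple of 60 degrees (play about 2.5 degrees either way) and their axes agree within about 1 mm.
- collar_top (a point): Centre of the socket's mouth, 26 mm above the bench, 16 mm above the socket's floor. The blue hexagonal collar around it is 68 mm across flats; it stands on a dark base plate 125 x 82 x 10 mm, long side along x. Same axes as block_socket. Feel the foot in: a push of more than about 40 N harms it.
- vial_red: Bystander: glass vial with red cap, 26 mm diameter, 45 mm tall; origin at its underside.
- vial_blue: Bystander: glass vial with blue cap, 26 mm diameter, 45 mm tall; origin at its underside.
- amber_bottle: Bystander: amber bottle, 56 mm diameter, 95 mm tall; origin at its underside.
- saline_bottle: Bystander: clear bottle with orange cap, 64 mm diameter, 125 mm tall; origin at its underside.
- spare_ring: Bystander: a spare lock ring lying flat, 56 mm diameter, 18 mm high; origin at its underside.
- spare_top: Bystander: a spare filter-holder top, 48 mm diameter, 30 mm tall; origin at its underside.
- steel_cup: Bystander: open steel cup, 72 mm diameter, 70 mm tall; origin at its underside.
- filter: The filter holder as a whole; origin at the centre of its underside, axes as filter_center.
- block: The bench holding block as a whole; origin at the centre of its underside on the bench, axes as block_socket.
Not all that is in view belongs to the job. Of the things that look like the block, take the one that is farthest to the robot's left at the start.

How it is judged (in metres and radians):
On the way, in this order (a step that is already met when the one before it is completed fails the run):
1. the filter holder stands fully home in the socket, its ring still slack (z of filter_center in the frame of block_socket below 0.0465 m and horizontal distance between filter_center and block_socket below 0.004 m and angle between filter_center's own z axis and vertical below 0.05 rad and distance between ring_mark and flange_mark above 0.026 m), for 0.2 s.
2. the ring is brought up firm against its stop (marks met, at least 45 N between foot and socket: about 0.6 N m) while the foot is held in the socket (distance between ring_mark and flange_mark below 0.0015 m and contact force between filter and block above 45 N and z of filter_center in the frame of block_socket below 0.0485 m), for 0.05 s.
At the end, for the whole second after the job is handed in: The filter holder stands in the socket: foot within 2.5 mm of the floor, 4 mm of the axis and 3 degrees of upright; the ring is at its stop, the two marks within 1.5 mm; all is at rest, released, and the bystanders are where they were (30 mm) (distance between ring_mark and flange_mark below 0.0015 m and z of filter_center in the frame of block_socket below 0.0465 m and horizontal distance between filter_center and block_socket below 0.004 m and angle between filter_center's own z axis and vertical below 0.05 rad and linear speed of filter below 0.02 m/s); the robot touches nothing.
It fails at once if the holder is forced or dropped into the block (more than 100 N between them while the ring is slack, marks over 20 mm apart) (distance between ring_mark and flange_mark above 0.02 m and contact force between filter and block above 100 N).
It fails at once if the ring is strained past its stop (more than 140 N between filter holder and block: about 1.6 N m on the ring) (contact force between filter and block above 140 N).
It fails at once if the ring is tightened (marks within 20 mm) while the barrel is not held in the socket (distance between ring_mark and flange_mark below 0.02 m and (z of filter_center in the frame of block_socket above 0.0525 m or horizontal distance between filter_center and block_socket above 0.008 m)).
It fails at once if another thing on the bench is moved by more than 30 mm (distance of any of vial_red, vial_blue, amber_bottle, saline_bottle, spare_ring, spare_top, steel_cup from where it was at the start of the episode above 0.03 m).
It also fails if it takes over 64 s, if anything falls off the work surface, if the arm or the gripper's body presses on something with over 40 N, if the wrist force passes 120 N, or if a joint passes its speed limit or range.

## Working session

There is one attempt and no reset: what is moved stays moved. The work goes in short steps, Python scripts to look and compute and a shell command to move; the robot and the scene stay as the last step left them, time stands still between calls to the robot, and variables do not carry over. Pictures are saved under pics/ and viewed, about 8 in all and at most 12, crops included, and the job is handed in when it is done.

```bash
ls; mkdir -p pics
python3 - <<'E'
from plant import manip
import cv2
print(manip.read_state())
for n in("scene","top"):
    c=manip.capture(n); cv2.imwrite(f"pics/{n}0.png",c["pixels"][:,:,::-1])
    print(n,{k:v for k,v in c.items() if k!="pixels"})
E
```

```text
pics
{'t': 0.0, 'joint_positions': array([ 1.22302782e+00,  3.14176675e-01, -4.80823987e-02,  1.21020697e+00,
       -1.36846537e-05,  1.57079851e+00]), 'joint_vel': array([-0.00036957,  0.00036434,  0.00017567,  0.00177623, -0.00025547,
        0.00084127]), 'tau': array([ 3.09566429e-03, -5.39589751e+01,  3.39751267e+01,  1.92659127e-02,
       -1.12256132e-04,  7.71554681e-06]), 'tool_pos': array([204.28636066, 563.53263092, 230.46269748]), 'tcp_rot': array([-0.57862212,  0.57930787,  0.40547409, -0.40643524]), 'contact_force': array([-0.24182065, -0.23562882,  0.44169664]), 'torque': array([ 0.02245833, -0.04125968, -0.00211738]), 'width': 85.44597598216988}
scene {'vfov': 43.65117500788735, 'cx': 318.5826296702851, 'cy': 200.87498627862166, 'origin': array([1078.56644508,  665.25311983,  958.4393466 ]), 'rotation': array([0.28530566, 0.12208359, 0.35780942, 0.88072055])}
top {'vfov': 57.950459253912854, 'cx': 318.19297886852246, 'cy': 207.5200454901144, 'origin': array([ 400.20255071,   10.00271229, 1164.27735219]), 'rotation': array([-0.70124868, -0.05184242,  0.0599666 ,  0.70849605])}
```

View pics/scene0.png

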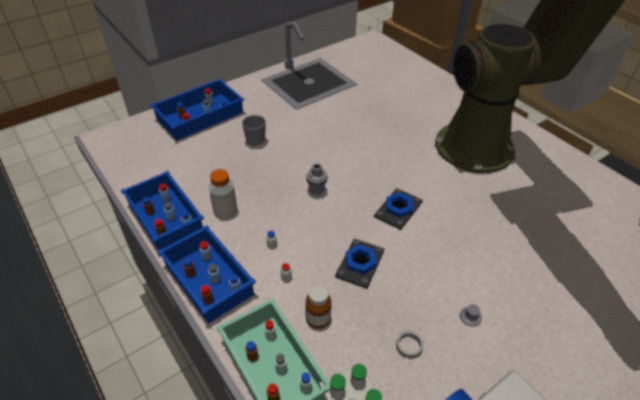

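View pics/top0.png

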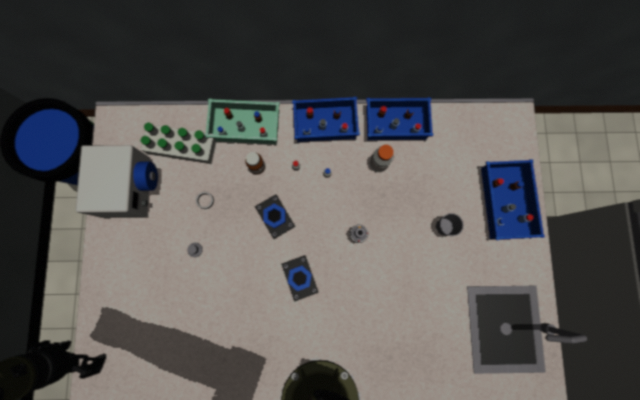

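The wide view shows the filter at scene (317,180), top (357,233), and two blue blocks at top (275,215) and (299,278). The target block is the left one at (275,215). I'll measure both now.

```bash
cat > h.py <<'E'
import numpy as np, cv2
from scipy.spatial.transform import Rotation as R
from plant import manip
def rot(q): return R.from_quat(np.r_[q[1:],q[0]]).as_matrix()
def ray(c,uv):
    f=c["pixels"].shape[0]/2/np.tan(np.radians(c["vfov"]/2))
    d=np.array([(uv[0]-c["cx"])/f,-(uv[1]-c["cy"])/f,-1.]); return rot(c["rotation"])@d
def onplane(c,uv,z):
    d=ray(c,uv); o=c["origin"]; return o+d*(z-o[2])/d[2]
def proj(c,p):
    f=c["pixels"].shape[0]/2/np.tan(np.radians(c["vfov"]/2))
    v=rot(c["rotation"]).T@(np.asarray(p)-c["origin"]); return np.array([c["cx"]+f*v[0]/-v[2],c["cy"]-f*v[1]/-v[2]])
def tri(c1,u1,c2,u2):
    A=[];b=[];ds=[]
    for c,u in((c1,u1),(c2,u2)):
        d=ray(c,u);d/=np.linalg.norm(d);P=np.eye(3)-np.outer(d,d);A.append(P);b.append(P@c["origin"])
    p=np.linalg.solve(sum(A),sum(b)); return p,[np.linalg.norm(P@p-q) for P,q in zip(A,b)]
def crop(c,u,v,w,h,s,name):
    im=c["pixels"][v-h//2:v+h//2,u-w//2:u+w//2,::-1]
    im=cv2.resize(im,None,fx=s,fy=s,interpolation=cv2.INTER_CUBIC); 
    return im
E
python3 - <<'E'
from h import *
S=manip.capture("scene");T=manip.capture("top")
for n,c in(("scene",S),("top",T)):
    hsv=cv2.cvtColor(c["pixels"],cv2.COLOR_RGB2HSV)
    m=cv2.inRange(hsv,(100,120,40),(130,255,255))
    k,l,st,ce=cv2.connectedComponentsWithStats(m)
    for i in range(1,k):
        x,y,w,h,a=st[i]
        if 150<a<1500 and w<45:
            cn=cv2.findContours((l==i).astype(np.uint8),cv2.RETR_EXTERNAL,cv2.CHAIN_APPROX_NONE)[0][0]
            hull=cv2.convexHull(cn); M=cv2.moments(hull); u=(M['m10']/M['m00'],M['m01']/M['m00'])
            print(n,st[i],np.round(u,1),onplane(c,u,26).round(1))
a=crop(S,317,180,50,50,8,0);b=crop(S,360,262,60,50,8,0);d=crop(T,357,233,50,50,8,0);e=crop(T,275,215,60,50,8,0)
im=np.vstack([np.hstack([a,b]),np.hstack([d,e])]);im=cv2.resize(im,(660,600))
cv2.imwrite("pics/c1.png",im)
E
```

```text
scene [386 192  28  26 480] [399.4 204.4] [367.6  65.8  26. ]
scene [346 244  31  30 607] [360.7 258.7] [562.9 144.6  26. ]
top [133 162  18  29 385] [141.8 175.7] [690.9 562.7  26. ]
top [263 203  23  25 337] [274.  215.4] [558.  136.7  26. ]
top [288 266  23  25 341] [299.  277.9] [361.9  57.7  26. ]
```

View pics/c1.png

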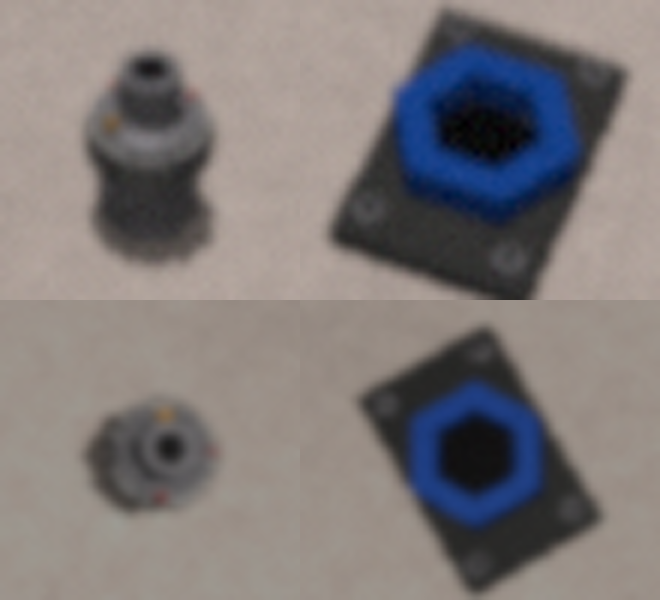

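Run:
```python
from h import *
S=manip.capture("scene");Ts=[manip.capture("top") for _ in range(6)];T=dict(Ts[0]);T["pixels"]=np.mean([t["pixels"] for t in Ts],0).round().astype(np.uint8)
P=T["pixels"]; 
# plate outline (dark+blue) at z~10, hull
hsv=cv2.cvtColor(P,cv2.COLOR_RGB2HSV)
x0,y0=245,185; sub=P[y0:245,x0:305].astype(int)
s=6;big=cv2.resize(P[y0:245,x0:305],None,fx=s,fy=s,interpolation=cv2.INTER_CUBIC)
def topix(q): return (np.asarray(q,float)+.5)/s-.5+np.array([x0,y0])
g=big.max(2); hb=cv2.cvtColor(big,cv2.COLOR_RGB2HSV); blue=cv2.inRange(hb,(100,110,40),(130,255,255))
bench=np.median(g); m=((g<0.62*bench)|(blue>0)).astype(np.uint8)
k,l,st,ce=cv2.connectedComponentsWithStats(m); i=l[30*s,29*s]; print(i,st[i])
cn=max(cv2.findContours((l==i).astype(np.uint8),0,1)[0],key=cv2.contourArea)
r=cv2.minAreaRect(cn);w=[onplane(T,topix(b),8)[:2] for b in cv2.boxPoints(r)]
print("plate centre",np.mean(w,0).round(1),[(np.linalg.norm(w[j]-w[j-1]).round(1),np.degrees(np.arctan2(*(w[j]-w[j-1])[::-1])).round(1)) for j in range(4)])
cn=max(cv2.findContours(blue,0,1)[0],key=cv2.contourArea); W=np.array([onplane(T,topix(b),26)[:2] for b in cv2.convexHull(cn)[:,0]])
n=2000;msk=cv2.moments((W*10).astype(np.float32)[:,None]);c=np.array([msk['m10'],msk['m01']])/msk['m00']/10
V=W-c;wd=[np.ptp(V@[np.cos(t),np.sin(t)]) for t in np.radians(np.arange(0,180,1))]
wd=np.array(wd); fold=(wd[:60]+wd[60:120]+wd[120:])/3
print("hex centre",c.round(1),"flat normal deg",fold.argmin(),"widths",fold.min().round(1),fold.max().round(1))
for n,c_,u,v in(("T",T,357,233),("S",S,317,180)):
    I=c_["pixels"].astype(float)
    for y in range(v-25,v+25):
        for x in range(u-25,u+25):
            r_,g_,b_=I[y,x]
            if r_-max(g_,b_)>25: print(n,x,y,I[y,x].round(),)
for nm,u,z in(("neck",(360.3-.5,232.2),88),("A",(367.0,232.5),58),("B",(358.2,240.3),58),("or",(359,226.3),58)): print(nm,onplane(T,u,z).round(1))
cs=(S["cx"]*0+317-25+150/6-.5,180-25+66/6-.5)
print("tri neck",tri(T,(359.8,232.2),S,cs), onplane(S,cs,88))
```

```text
1 [   61    59   238   264 34215]
plate centre [558.3 137.1] [(np.float64(125.3), np.float64(30.6)), (np.float64(82.4), np.float64(-59.4)), (np.float64(126.1), np.float64(-149.9)), (np.float64(81.2), np.float64(120.1))]
hex centre [558.4 136.9] flat normal deg 31 widths 73.4 78.9
S 324 170 [149. 123. 118.]
neck [ 496.1 -126.9   88. ]
A [ 497.6 -152.8   58. ]
B [ 474.  -125.1   58. ]
or [ 517.  -128.8   58. ]
tri neck (array([ 495.70818782, -126.53784838,   87.98943976]), [np.float64(0.5068427775062914), np.float64(0.5068427775063502)]) [ 495.40693224 -126.10978778   88.        ]
```

The measurements agree with each other:
- **Neck top:** it triangulates to z = 88.0, as it should.
- **Block:** centre (558.3, 137.0), plate 125×82, yaw about 30.4°.
- **Filter:** axis at (495.9, −126.7). The flange mark is at about 176° and the ring mark at about −86°, so the ring has about 1.7 rad to go. The foot needs a turn of about −25.5°.

I'll move over the filter now.

```bash
python3 -m crank '[{"linear":[145,-345,-10],"twist":[0,0,0]},{"linear":[290,-690,-20],"twist":[0,0,0]},{"linear":[291.4,-690.8,-71],"twist":[0,0,0]},{"linear":[291.4,-690.8,-71],"twist":[0,0,0]},{"linear":[291.4,-690.8,-71],"twist":[0,0,0]},{"linear":[291.4,-690.8,-71],"twist":[0,0,0]},{"linear":[291.4,-690.8,-71],"twist":[0,0,0]},{"linear":[291.4,-690.8,-71],"twist":[0,0,0]}]' 1; python3 -c "
from h import *
s=manip.read_state();print(s)"
```

```text
t: 1.55
tool_pos: [398.7, 103.6, 187.9]
tcp_rot: [-0.579, 0.579, 0.407, -0.405]
contact_force: [0.5, 0.2, -0.5]
width: 85.3
{'t': 1.55, 'joint_positions': array([ 2.54202443e-01, -1.72877685e-02, -5.37596394e-01,  1.04886250e+00,
        1.10497244e-04,  6.01752177e-01]), 'joint_vel': array([-1.21292831,  0.10974513, -0.01519188, -0.13756755,  0.00150599,
       -1.19933772]), 'tau': array([  7.49579027, -33.78305912,  30.75666904,   1.12640552,
        -0.04441446,   1.26915112]), 'tool_pos': array([398.65618853, 103.61790294, 187.87218724]), 'tcp_rot': array([-0.57875571,  0.57908457,  0.4065706 , -0.4054667 ]), 'contact_force': array([ 0.54039509,  0.19857327, -0.51576367]), 'torque': array([-0.02778437, -0.08370459, -0.02087735]), 'width': 85.27698298332616}
```

```bash
python3 -m crank '[{"linear":[97,-230,-20],"twist":[0,0,0]},{"linear":[97,-230,-20],"twist":[0,0,0]},{"linear":[97,-230,-20],"twist":[0,0,0]},{"linear":[97,-230,-20],"twist":[0,0,0]},{"linear":[97,-230,-20],"twist":[0,0,0]},{"linear":[97,-230,-20],"twist":[0,0,0]},{"linear":[97,-230,-20],"twist":[0,0,0]},{"linear":[97,-230,-20],"twist":[0,0,0]}]'
```

```text
t: 2.55
tool_pos: [494.7, -123.4, 167.9]
tcp_rot: [-0.579, 0.579, 0.407, -0.406]
contact_force: [-0.2, -0.5, -0.6]
width: 85.5
```

```bash
python3 -m crank '[{"linear":[1.2,-3.3,-40],"twist":[0,0,0]},{"linear":[1.2,-3.3,-80],"twist":[0,0,0]},{"linear":[1.2,-3.3,-97],"twist":[0,0,0]},{"linear":[1.2,-3.3,-102],"twist":[0,0,0]},{"linear":[1.2,-3.3,-102],"twist":[0,0,0]},{"linear":[1.2,-3.3,-102],"twist":[0,0,0]}]'
python3 - <<'E'
from h import *
S=manip.capture("scene");T=manip.capture("top")
cv2.imwrite("pics/c2.png",np.hstack([crop(S,325,165,80,100,5,0),crop(T,357,233,80,100,5,0)]))
E
```

```text
t: 3.3
tool_pos: [497.0, -127.9, 66.7]
tcp_rot: [-0.578, 0.579, 0.406, -0.406]
contact_force: [0.2, 0.1, 0.7]
width: 85.7
```

View pics/c2.png

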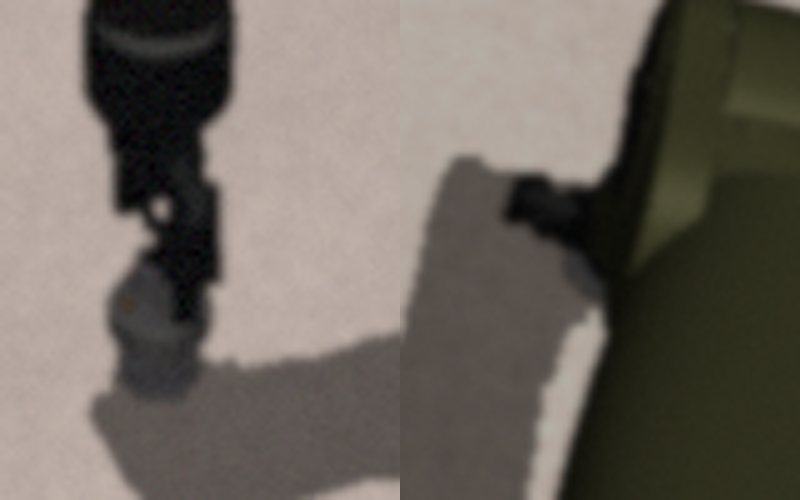

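Left crop: the fingers straddle the neck, with one finger in front at (200,280) and the holder upright at (155,330). Closing.

```bash
python3 -m crank '[{"linear":[-0.7,0.7,-1.5],"twist":[0,0,0]},{"linear":[-0.7,0.7,-1.5],"twist":[0,0,0]},{"linear":[-0.7,0.7,-1.5],"twist":[0,0,0]},{"linear":[-0.7,0.7,-1.5],"twist":[0,0,0]},{"linear":[-0.7,0.7,-1.5],"twist":[0,0,0]},{"linear":[-0.7,0.7,-1.5],"twist":[0,0,0]},{"linear":[-0.7,0.7,-1.5],"twist":[0,0,0]},{"linear":[-0.7,0.7,-1.5],"twist":[0,0,0]}]' -1
```

```text
t: 4.4
tool_pos: [496.2, -126.4, 64.9]
tcp_rot: [0.579, -0.579, -0.407, 0.405]
contact_force: [-1.1, 3.2, 6.3]
width: 25.6
```

```bash
python3 -m crank '[{"linear":[0,0,8],"twist":[0,0,0]},{"linear":[0,0,25],"twist":[0,0,0]},{"linear":[0,0,45],"twist":[0,0,0]},{"linear":[0,0,60],"twist":[0,0,0]},{"linear":[0,0,68],"twist":[0,0,0]},{"linear":[0,0,70],"twist":[0,0,0]},{"linear":[0,0,70],"twist":[0,0,0]},{"linear":[0,0,70],"twist":[0,0,0]}]'; python3 -m crank '[{"linear":[6,25,0],"twist":[0,0,-3]},{"linear":[15,65,0],"twist":[0,0,-7]},{"linear":[26,110,0],"twist":[0,0,-12]},{"linear":[37,155,0],"twist":[0,0,-16]},{"linear":[48,200,0],"twist":[0,0,-20]},{"linear":[57,240,0],"twist":[0,0,-23]},{"linear":[61,259,0],"twist":[0,0,-25]},{"linear":[62,263.5,0],"twist":[0,0,-25.5]}]'
python3 -m crank '[{"linear":[0,0,0],"twist":[0,0,0]},{"linear":[0,0,0],"twist":[0,0,0]},{"linear":[0,0,0],"twist":[0,0,0]}]'
python3 - <<'E'
from h import *
S=manip.capture("scene");T=manip.capture("top")
u,v=proj(S,[558,137,90]).astype(int)
print(u,v,proj(S,[558,137,34+45])); a,b=proj(T,[558,137,90]).astype(int)
cv2.imwrite("pics/c3.png",np.hstack([crop(S,u,v,80,100,6,0)[:, :],crop(T,a,b,50,100,6,0)]))
E
```

```text
t: 5.4
tool_pos: [494.9, -127.1, 133.4]
tcp_rot: [0.579, -0.579, -0.406, 0.406]
contact_force: [-0.7, 0.5, -4.8]
width: 25.7
t: 6.4
tool_pos: [557.2, 137.5, 133.4]
tcp_rot: [0.654, -0.654, -0.268, 0.269]
contact_force: [-0.5, -0.2, -5.9]
width: 25.4
t: 6.78
tool_pos: [557.3, 135.4, 134.1]
tcp_rot: [-0.654, 0.654, 0.268, -0.268]
contact_force: [0.2, 0.7, -5.6]
width: 25.4
362 238 [361.90966973 241.27368577]
```

View pics/c3.png

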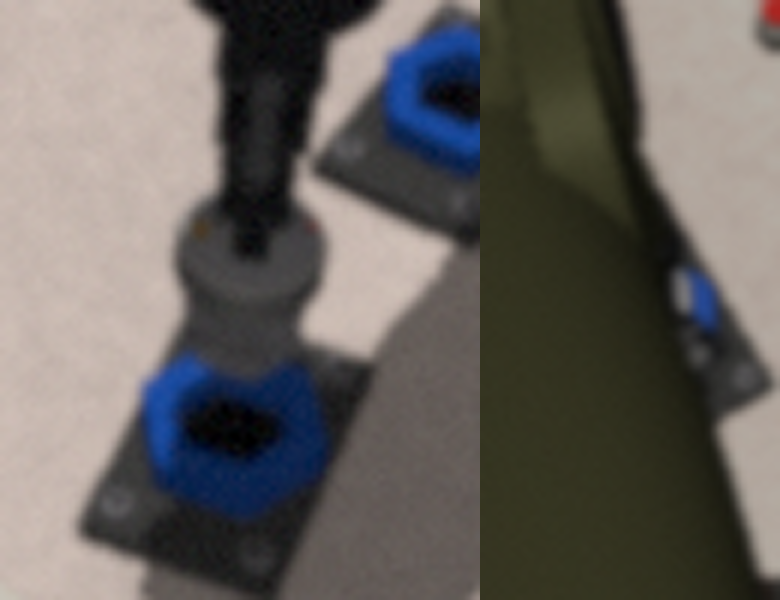

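Run:
```python
from h import *
Ss=[manip.capture("scene") for _ in range(6)];S=dict(Ss[0]);I=np.mean([s["pixels"].astype(float) for s in Ss],0)
s=manip.read_state();print(s["tool_pos"],s["contact_force"],s["torque"],s["t"])
ax=s["tool_pos"][:2]
sub=I[215:235,345:385];r,g,b=sub.transpose(2,0,1)
yy,xx=np.mgrid[215:235,345:385]
bl=lambda p:p
out=[]
for nm,w,sel in(("red",r-g*1.02-6,(xx>366)),("orange",(r+g)/2-b-14,(xx<362)&(xx>349))):
    if nm=="red": w=r-g-np.median((r-g)[sel])-6
    else: w=r-b-np.median((r-b)[sel])-10
    w=np.where(sel,np.clip(w,0,None),0); u=((w*xx).sum()/w.sum(),(w*yy).sum()/w.sum())
    p=onplane(S,u,127); d=p[:2]-ax; out.append(p[:2]); print(nm,np.round(u,2),w.max().round(),(w>3).sum(),p.round(1),"r",np.hypot(*d).round(1),"yaw",np.degrees(np.arctan2(d[1],d[0])).round(1))
d=out[0]-out[1];print("orange->red",np.degrees(np.arctan2(d[1],d[0])),np.hypot(*d), "mid",np.mean(out,0))
```

```text
[557.4128156  136.25208803 134.12268771] [-0.57138975 -0.42962964 -4.87871167] [-0.02197029  0.03979452 -0.00393444] 7.175
red [379.49 227.36] 7.0 4 [529.  157.7 127. ] r 35.6 yaw 143.0
orange [352.82 219.9 ] 16.0 61 [563.2 105.7 127. ] r 31.1 yaw -79.3
orange->red 123.31444174563809 62.16624511198617 mid [546.09747058 131.70230363]
```

Run:
```python
from h import *
I=np.mean([manip.capture("scene")["pixels"].astype(float) for _ in range(6)],0);S=manip.capture("scene")
ax=[558.2,136.9]
for nm,x0,x1 in(("red",368,380),("orange",350,361)):
    sub=I[220:231,x0:x1]; d=sub[:,:,0]-(sub[:,:,1] if nm=="red" else sub[:,:,2]); print((d).round().astype(int))
for nm,u in(("red",(373.7,225.3)),("or",(354.8,225.5))):
    p=onplane(S,u,127);d=p[:2]-ax;print(nm,p.round(1),np.hypot(*d),np.degrees(np.arctan2(d[1],d[0])))
```

```text
[[ 2  1  4  8 13 14 16 14 15 14 14 12]
 [ 1  2  5  8 11 14 15 16 15 16 15 14]
 [-2  2  2  5  8 11 14 15 16 14 15 15]
 [-1  0  0  2  6 10 13 15 15 16 16 16]
 [-2  1  1  2  6 13 15 16 15 15 15 16]
 [ 1  0  2  2  6 15 21 15 14 15 15 15]
 [ 1  1  1  2  4 12 17 14 12 14 16 16]
 [ 1  0  1  1  2  5  6  9 10 14 15 16]
 [ 1  1  1  1  1  1  3  5  9 14 16 16]
 [ 0  2  1  2  0  3  2  4  9 14 15 16]
 [ 0  1  1  1  1  2  2  3  8 13 16 16]]
[[23 22 22 22 21 18 15 11  6  4 -1]
 [24 23 22 21 17 14  8  5  2  1  0]
 [24 22 21 17 14  8  4  1  0  0 -1]
 [23 22 18 13  8  5  2  1  0 -2 -2]
 [22 20 14  9  7  8  6  3  2 -1  0]
 [22 17 11  8 14 22 20  9  2  0  0]
 [21 15  9  8 22 33 28 11  3  1  0]
 [21 15  8  7 19 28 22 10  3  1  1]
 [20 15  7  6  9 13 10  4  1  1  0]
 [20 13  6  4  3  4  3  0  0  1  0]
 [20 14  5  2  1  1  0  0 -1  0  1]]
red [535.5 145.5 127. ] 24.27158054113852 159.22506411966162
or [570.2 121.4 127. ] 19.559433363457483 -52.28388591009542
```

```bash
cat >> h.py <<'E'
def avg(n=6):
    a=[]
    for _ in range(n):
        manip.capture("top"); s=manip.read_state(); a.append(np.r_[s["tool_pos"],s["contact_force"],s["torque"]])
    s=manip.read_state(); M=rot(s["tcp_rot"]); print("t",s["t"],"avg",np.mean(a,0).round(2),"sd",np.std(a,0)[:3].round(2),"yaw",np.degrees(np.arctan2(M[1,0],M[0,0])).round(2),"w",s["width"].round(1),"q6",s["joint_positions"][5].round(2))
E
python3 -m crank '[{"linear":[0,0,-8],"twist":[0,0,0]},{"linear":[0,0,-22],"twist":[0,0,0]},{"linear":[0,0,-32],"twist":[0,0,0]},{"linear":[0,0,-37],"twist":[0,0,0]},{"linear":[0,0,-38],"twist":[0,0,0]},{"linear":[0,0,-38],"twist":[0,0,0]}]'; python3 -c "
from h import *
avg(8)"
```

```text
t: 8.28
tool_pos: [557.6, 136.3, 96.3]
tcp_rot: [-0.654, 0.654, 0.268, -0.268]
contact_force: [0.5, -0.9, -5.4]
width: 25.0Traceback (most recent call last):
  File "<string>", line 3, in <module>
    avg(8)
    ~~~^^^
  File "h.py", line 26, in avg
    s=manip.read_state(); M=rot(s["tcp_rot"]); print("t",s["t"],"avg",np.mean(a,0).round(2),"sd",np.std(a,0)[:3].round(2),"yaw",np.degrees(np.arctan2(M[1,0],M[0,0])).round(2),"w",s["width"].round(1),"q6",s["joint_positions"][5].round(2))
                                                                                                                                                                                   ^^^^^^^^^^^^^^^^
AttributeError: 'float' object has no attribute 'round'
```

```bash
sed -i 's/s\["width"\].round(1)/round(s["width"],1)/' h.py; python3 -c "
from h import *
avg(6)
S=manip.capture('scene');u,v=proj(S,[558,137,50]).astype(int);print(u,v)
cv2.imwrite('pics/c4.png',crop(S,u,v,70,70,8,0))"
```

```text
t 8.975 avg [ 5.5742e+02  1.3630e+02  9.6130e+01 -1.0000e-01  1.1000e-01 -5.2900e+00
 -1.0000e-02 -1.0000e-02 -1.0000e-02] sd [0.01 0.01 0.03] yaw 44.57 w 25.2 q6 1.03
361 249
```

View pics/c4.png

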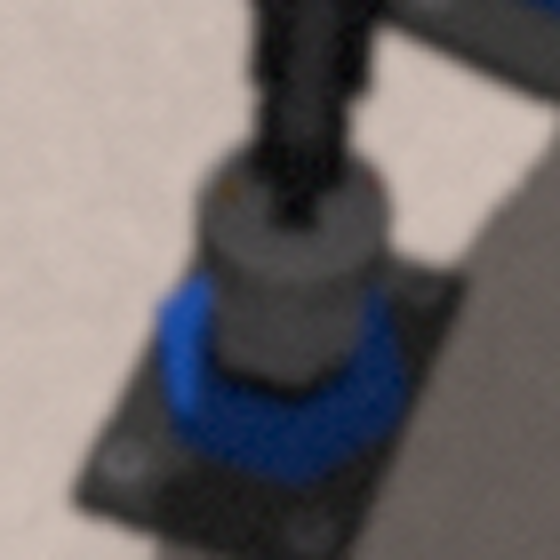

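The foot hovers just above the socket with its lower end at crop (280,370), collar visible all round. I'll shift slightly to the measured axis and feel downward.

```bash
python3 -m crank '[{"linear":[0.9,0.8,-1],"twist":[0,0,0]},{"linear":[0.9,0.8,-2],"twist":[0,0,0]},{"linear":[0.9,0.8,-3],"twist":[0,0,0]},{"linear":[0.9,0.8,-4],"twist":[0,0,0]},{"linear":[0.9,0.8,-4.5],"twist":[0,0,0]},{"linear":[0.9,0.8,-4.5],"twist":[0,0,0]}]'; python3 -c "
from h import *
avg(2)"; python3 -m crank '[{"linear":[0,0,-0.7],"twist":[0,0,0]},{"linear":[0,0,-1.4],"twist":[0,0,0]},{"linear":[0,0,-1.4],"twist":[0,0,0]}]'; python3 -c "
from h import *
avg(2)"
```

```text
t: 9.78
tool_pos: [558.2, 137.1, 91.5]
tcp_rot: [0.654, -0.654, -0.268, 0.268]
contact_force: [0.7, -0.4, -6.0]
width: 25.5
t 9.875 avg [ 5.5831e+02  1.3709e+02  9.1590e+01 -8.0000e-02 -4.0000e-02 -5.8900e+00
  0.0000e+00 -1.0000e-02  1.0000e-02] sd [0.   0.   0.01] yaw 44.57 w 25.2 q6 1.03
t: 10.25
tool_pos: [558.4, 137.1, 90.2]
tcp_rot: [0.654, -0.654, -0.268, 0.268]
contact_force: [0.0, -0.1, -5.7]
width: 25.5
t 10.35 avg [ 5.5835e+02  1.3713e+02  9.0190e+01 -1.3000e-01  6.3000e-01 -5.3800e+00
  2.0000e-02 -9.0000e-02 -3.0000e-02] sd [0.01 0.   0.01] yaw 44.57 w 25.6 q6 1.03
```

```bash
for i in 1 2 3; do python3 -m crank '[{"linear":[0,0,-0.5],"twist":[0,0,0]},{"linear":[0,0,-1],"twist":[0,0,0]},{"linear":[0,0,-1],"twist":[0,0,0]}]' >/dev/null; python3 -c "
from h import *
avg(1)"; done
```

```text
t 10.775 avg [ 5.5861e+02  1.3722e+02  8.9390e+01  2.6000e-01 -1.4000e-01 -3.5200e+00
  1.2000e-01 -1.5000e-01  5.0000e-02] sd [0. 0. 0.] yaw 44.57 w 25.4 q6 1.03
t 11.2 avg [ 5.5867e+02  1.3730e+02  8.8260e+01  2.2300e+00  1.1400e+00 -4.6000e+00
  3.6000e-01 -5.9000e-01 -0.0000e+00] sd [0. 0. 0.] yaw 44.57 w 26.0 q6 1.03
t 11.625 avg [ 5.5862e+02  1.3728e+02  8.7330e+01  3.5200e+00  1.8100e+00 -4.0200e+00
  5.0000e-01 -8.3000e-01 -2.0000e-02] sd [0. 0. 0.] yaw 44.58 w 25.4 q6 1.03
```

Almost no vertical force, and a lateral one toward +x,+y: the foot appears to be entering and needs a small shift that way.

```bash
python3 -m crank '[{"linear":[0.4,0.2,0],"twist":[0,0,0]},{"linear":[0.8,0.4,0],"twist":[0,0,0]},{"linear":[0.8,0.4,-0.5],"twist":[0,0,0]},{"linear":[0.8,0.4,-1],"twist":[0,0,0]},{"linear":[0.8,0.4,-1],"twist":[0,0,0]}]' >/dev/null; python3 -c "
from h import *
avg(1)"; for i in 1 2; do python3 -m crank '[{"linear":[0,0,-0.5],"twist":[0,0,0]},{"linear":[0,0,-1],"twist":[0,0,0]},{"linear":[0,0,-1],"twist":[0,0,0]}]' >/dev/null; python3 -c "
from h import *
avg(1)"; done
```

```text
t 12.3 avg [ 5.5879e+02  1.3742e+02  8.5940e+01  2.2600e+00  1.5800e+00 -5.6200e+00
  2.8000e-01 -3.9000e-01  1.0000e-02] sd [0. 0. 0.] yaw 44.57 w 25.4 q6 1.03
t 12.725 avg [ 5.5884e+02  1.3741e+02  8.5000e+01  8.4000e-01  8.4000e-01 -5.8100e+00
  1.0000e-01 -2.3000e-01 -3.0000e-02] sd [0. 0. 0.] yaw 44.57 w 25.5 q6 1.03
t 13.15 avg [ 5.5888e+02  1.3743e+02  8.4030e+01  3.8000e-01  9.4000e-01 -6.0800e+00
  7.0000e-02 -6.0000e-02 -5.0000e-02] sd [0. 0. 0.] yaw 44.57 w 25.0 q6 1.03
```

```bash
python3 -m crank '[{"linear":[0,0,-1],"twist":[0,0,0]},{"linear":[0,0,-2],"twist":[0,0,0]},{"linear":[0,0,-3],"twist":[0,0,0]},{"linear":[0,0,-4],"twist":[0,0,0]},{"linear":[0,0,-5],"twist":[0,0,0]},{"linear":[0,0,-5],"twist":[0,0,0]}]' >/dev/null; python3 -c "
from h import *
avg(1)"; for i in 1 2 3 ; do python3 -m crank '[{"linear":[0,0,-0.5],"twist":[0,0,0]},{"linear":[0,0,-1],"twist":[0,0,0]},{"linear":[0,0,-1],"twist":[0,0,0]}]' >/dev/null; python3 -c "
from h import *
avg(1)"; done
```

```text
t 13.95 avg [ 5.5907e+02  1.3751e+02  7.9160e+01 -1.5000e-01  2.7000e-01 -5.7300e+00
  1.0000e-02  3.0000e-02  3.0000e-02] sd [0. 0. 0.] yaw 44.58 w 25.2 q6 1.03
t 14.375 avg [ 5.5910e+02  1.3749e+02  7.8170e+01 -1.0300e+00 -6.6000e-01 -4.9800e+00
 -2.0000e-02  7.0000e-02 -1.0000e-02] sd [0. 0. 0.] yaw 44.57 w 25.5 q6 1.03
t 14.8 avg [ 5.5906e+02  1.3750e+02  7.7140e+01 -6.9000e-01 -2.9000e-01 -4.8400e+00
 -2.0000e-02 -4.0000e-02 -1.0000e-02] sd [0. 0. 0.] yaw 44.57 w 25.3 q6 1.03
t 15.225 avg [ 5.5906e+02  1.3749e+02  7.6150e+01  5.2000e-01  9.0000e-02 -5.6800e+00
 -6.0000e-02  4.0000e-02  2.0000e-02] sd [0. 0. 0.] yaw 44.57 w 25.3 q6 1.03
```

```bash
for i in 1 2 3; do python3 -m crank '[{"linear":[0,0,-0.4],"twist":[0,0,0]},{"linear":[0,0,-0.7],"twist":[0,0,0]},{"linear":[0,0,-0.7],"twist":[0,0,0]}]' >/dev/null; python3 -c "
from h import *
avg(1)"; done
```

```text
t 15.65 avg [ 5.5911e+02  1.3749e+02  7.5470e+01  5.5000e-01 -2.9000e-01 -5.3900e+00
 -1.0000e-02 -1.0000e-02 -1.0000e-02] sd [0. 0. 0.] yaw 44.57 w 25.3 q6 1.03
t 16.075 avg [ 5.5920e+02  1.3753e+02  7.5020e+01 -5.2000e-01  3.2000e-01 -2.1700e+00
 -4.0000e-02  2.5000e-01 -2.0000e-02] sd [0. 0. 0.] yaw 44.57 w 25.1 q6 1.03
t 16.5 avg [ 5.5932e+02  1.3764e+02  7.4920e+01 -2.9100e+00 -5.7000e-01  6.5400e+00
 -1.4000e-01  8.5000e-01 -6.0000e-02] sd [0. 0. 0.] yaw 44.58 w 25.5 q6 1.03
```

Seated: TCP at 74.9, exactly 10 mm above the grip height on the bench, with the upward force rising. Releasing.

```bash
python3 -m crank '[{"linear":[0,0,0.5],"twist":[0,0,0]},{"linear":[0,0,0.5],"twist":[0,0,0]},{"linear":[0,0,0.5],"twist":[0,0,0]},{"linear":[0,0,0.5],"twist":[0,0,0]},{"linear":[0,0,0.5],"twist":[0,0,0]},{"linear":[0,0,0.5],"twist":[0,0,0]},{"linear":[0,0,0.5],"twist":[0,0,0]}]' 1;  python3 -c "
from h import *
avg(1)
S=manip.capture('scene');u,v=proj(S,[558,137,50]).astype(int);print(u,v)
cv2.imwrite('pics/c5.png',crop(S,u,v,70,70,8,0))"
```

```text
t: 17.38
tool_pos: [559.1, 137.5, 74.6]
tcp_rot: [-0.654, 0.654, 0.268, -0.268]
contact_force: [0.1, -0.1, -0.4]
width: 85.2
t 17.425 avg [ 5.5913e+02  1.3747e+02  7.4580e+01  3.4000e-01  9.3000e-01 -8.0000e-01
 -5.0000e-02 -0.0000e+00  2.0000e-02] sd [0. 0. 0.] yaw 44.57 w 85.7 q6 1.03
361 249
```

View pics/c5.png

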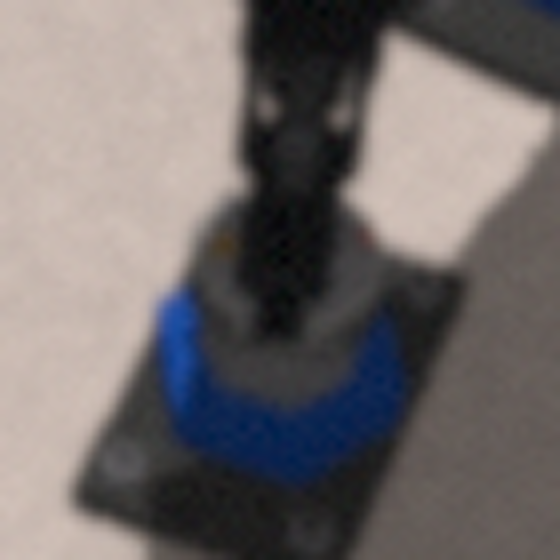

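The holder stands seated, upright and released, with its foot hidden in the collar and the ring at crop (290,320). Next I'll rotate to yaw 75° and lower around the ring.

```bash
python3 -m crank '[{"linear":[0,0,0],"twist":[0,0,8]},{"linear":[0,0,-2],"twist":[0,0,17]},{"linear":[0,0,-8],"twist":[0,0,25]},{"linear":[0,0,-18],"twist":[0,0,30]},{"linear":[0,0,-28],"twist":[0,0,30]},{"linear":[0,0,-36],"twist":[0,0,30]},{"linear":[0,0,-38.5],"twist":[0,0,30]},{"linear":[0,0,-38.5],"twist":[0,0,30]}]'; python3 -c "
from h import *
avg(2)"; python3 -m crank '[{"linear":[0,0,0],"twist":[0,0,0]},{"linear":[0,0,0],"twist":[0,0,0]},{"linear":[0,0,0],"twist":[0,0,0]},{"linear":[0,0,0],"twist":[0,0,0]},{"linear":[0,0,0],"twist":[0,0,0]},{"linear":[0,0,0],"twist":[0,0,0]}]' -1;  python3 -c "
from h import *
avg(2)"
```

```text
t: 18.48
tool_pos: [559.1, 137.5, 36.0]
tcp_rot: [0.563, -0.563, -0.428, 0.428]
contact_force: [-0.6, 0.5, -0.4]
width: 85.5
t 18.575 avg [ 5.5930e+02  1.3755e+02  3.6280e+01 -8.4000e-01  3.1000e-01 -1.8000e-01
 -0.0000e+00  2.0000e-02  2.0000e-02] sd [0.05 0.02 0.07] yaw 74.56 w 85.3 q6 0.51
t: 19.32
tool_pos: [559.5, 137.8, 36.8]
tcp_rot: [-0.563, 0.563, 0.429, -0.428]
contact_force: [-2.1, 0.8, 6.1]
width: 53.7
t 19.425 avg [ 5.5943e+02  1.3780e+02  3.6750e+01 -9.4000e-01  9.5000e-01  5.8200e+00
  4.0000e-02  3.4000e-01 -0.0000e+00] sd [0.03 0.   0.03] yaw 74.58 w 53.5 q6 0.51
```

```bash
python3 -m crank '[{"linear":[0,0,0],"twist":[0,0,-4]},{"linear":[0,0,0],"twist":[0,0,-9]},{"linear":[0,0,0],"twist":[0,0,-15]},{"linear":[0,0,0],"twist":[0,0,-21]},{"linear":[0,0,0],"twist":[0,0,-26]},{"linear":[0,0,0],"twist":[0,0,-30]}]';  python3 -c "
from h import *
avg(2)"; python3 -m crank '[{"linear":[0,0,0],"twist":[0,0,-4]},{"linear":[0,0,0],"twist":[0,0,-9]},{"linear":[0,0,0],"twist":[0,0,-15]},{"linear":[0,0,0],"twist":[0,0,-21]},{"linear":[0,0,0],"twist":[0,0,-26]},{"linear":[0,0,0],"twist":[0,0,-30]}]';  python3 -c "
from h import *
avg(2)"
```

```text
t: 20.18
tool_pos: [559.6, 138.4, 36.8]
tcp_rot: [0.655, -0.654, -0.268, 0.267]
contact_force: [-1.4, 2.5, 5.1]
width: 53.7
t 20.275 avg [ 5.5967e+02  1.3838e+02  3.6780e+01 -7.2000e-01  2.4600e+00  5.4000e+00
  5.0000e-01  2.9000e-01  6.0000e-02] sd [0.   0.02 0.  ] yaw 44.59 w 54.1 q6 1.03
t: 21.02
tool_pos: [559.8, 138.5, 36.8]
tcp_rot: [0.702, -0.701, -0.09, 0.089]
contact_force: [0.0, 2.5, 5.6]
width: 53.7
t 21.125 avg [ 5.5975e+02  1.3849e+02  3.6770e+01 -2.6000e-01  3.0700e+00  5.5600e+00
  6.4000e-01  3.0000e-01  1.2000e-01] sd [0.   0.   0.02] yaw 14.61 w 53.6 q6 1.56
```

```bash
python3 -m crank '[{"linear":[0,0,0],"twist":[0,0,-5]},{"linear":[0,0,0],"twist":[0,0,-10]},{"linear":[0,0,0],"twist":[0,0,-15]},{"linear":[0,0,0],"twist":[0,0,-19]},{"linear":[0,0,0],"twist":[0,0,-22]}]' >/dev/null;  python3 -c "
from h import *
avg(2)"; for i in 1 2 3 ; do python3 -m crank '[{"linear":[0,0,0],"twist":[0,0,-1]},{"linear":[0,0,0],"twist":[0,0,-2]}]' >/dev/null;  python3 -c "
from h import *
avg(1)"; done
```

```text
t 21.85 avg [ 5.5987e+02  1.3851e+02  3.6780e+01 -4.6000e-01  3.5000e+00  5.4700e+00
  7.1000e-01  1.6000e-01  1.7000e-01] sd [0.01 0.01 0.01] yaw -7.34 w 53.8 q6 1.94
t 22.15 avg [ 5.5989e+02  1.3848e+02  3.6780e+01 -5.3000e-01  3.1600e+00  5.7500e+00
  7.0000e-01  2.3000e-01  4.0000e-01] sd [0. 0. 0.] yaw -9.33 w 53.3 q6 1.98
t 22.45 avg [ 5.5989e+02  1.3851e+02  3.6760e+01 -3.8000e-01  3.4100e+00  5.1400e+00
  7.7000e-01  1.5000e-01  3.9000e-01] sd [0. 0. 0.] yaw -11.33 w 53.7 q6 2.01
t 22.75 avg [5.5989e+02 1.3853e+02 3.6760e+01 3.1000e-01 3.2500e+00 4.6500e+00
 7.8000e-01 2.4000e-01 4.4000e-01] sd [0. 0. 0.] yaw -13.32 w 53.8 q6 2.05
```

```bash
for i in 1 2 3 4; do python3 -m crank '[{"linear":[0,0,0],"twist":[0,0,-0.7]},{"linear":[0,0,0],"twist":[0,0,-1.4]}]' >/dev/null;  python3 -c "
from h import *
avg(1)" | tr -d '\n'; echo; done
```

```text
t 23.05 avg [5.5988e+02 1.3852e+02 3.6760e+01 0.0000e+00 2.9800e+00 5.6800e+00 7.6000e-01 1.8000e-01 4.3000e-01] sd [0. 0. 0.] yaw -14.7 w 53.3 q6 2.07
t 23.35 avg [5.5991e+02 1.3854e+02 3.6780e+01 8.0000e-02 2.8600e+00 4.7900e+00 7.4000e-01 1.9000e-01 4.4000e-01] sd [0. 0. 0.] yaw -16.1 w 53.5 q6 2.09
t 23.65 avg [5.5993e+02 1.3853e+02 3.6770e+01 5.0000e-02 2.8600e+00 5.1600e+00 7.9000e-01 1.7000e-01 5.0000e-01] sd [0. 0. 0.] yaw -17.51 w 53.9 q6 2.12
t 23.95 avg [ 5.5994e+02  1.3850e+02  3.6760e+01 -8.7000e-01  4.4700e+00  5.0200e+00  7.5000e-01  1.1000e-01  4.5000e-01] sd [0. 0. 0.] yaw -18.91 w 53.7 q6 2.14
```

```bash
for i in 1 2 3 4; do python3 -m crank '[{"linear":[0,0,0],"twist":[0,0,-0.6]},{"linear":[0,0,0],"twist":[0,0,-1.2]}]' >/dev/null;  python3 -c "
from h import *
avg(1)" | tr -d '\n'; echo; done
```

```text
t 24.25 avg [ 5.5995e+02  1.3854e+02  3.6780e+01 -1.0300e+00  3.2900e+00  5.2000e+00  7.8000e-01  1.5000e-01  4.6000e-01] sd [0. 0. 0.] yaw -20.09 w 53.7 q6 2.16
t 24.55 avg [5.5996e+02 1.3853e+02 3.6790e+01 5.3000e-01 3.8500e+00 5.4500e+00 7.3000e-01 1.3000e-01 4.7000e-01] sd [0. 0. 0.] yaw -21.3 w 53.8 q6 2.18
t 24.85 avg [5.5996e+02 1.3852e+02 3.6780e+01 3.1000e-01 3.4200e+00 5.8600e+00 7.2000e-01 1.2000e-01 4.6000e-01] sd [0. 0. 0.] yaw -22.5 w 54.0 q6 2.21
t 25.15 avg [5.5995e+02 1.3850e+02 3.6770e+01 3.9000e-01 2.3600e+00 4.5400e+00 7.4000e-01 1.9000e-01 4.1000e-01] sd [0. 0. 0.] yaw -23.7 w 53.7 q6 2.23
```

```bash
for i in 1 2 3 4; do python3 -m crank '[{"linear":[0,0,0],"twist":[0,0,-0.5]},{"linear":[0,0,0],"twist":[0,0,-1]}]' >/dev/null;  python3 -c "
from h import *
avg(1)" | tr -d '\n'; echo; done
```

```text
t 25.45 avg [5.5998e+02 1.3854e+02 3.6800e+01 1.1000e-01 2.7200e+00 5.8700e+00 7.5000e-01 1.2000e-01 5.0000e-01] sd [0. 0. 0.] yaw -24.69 w 53.7 q6 2.24
t 25.75 avg [ 5.5994e+02  1.3853e+02  3.6750e+01 -1.6000e-01  2.8900e+00  5.2100e+00  7.5000e-01  1.2000e-01  5.0000e-01] sd [0. 0. 0.] yaw -25.69 w 53.5 q6 2.26
t 26.05 avg [ 5.5999e+02  1.3853e+02  3.6790e+01 -1.8000e-01  2.8400e+00  6.1000e+00  8.0000e-01  1.5000e-01  5.0000e-01] sd [0. 0. 0.] yaw -26.69 w 53.5 q6 2.28
t 26.35 avg [ 5.6001e+02  1.3850e+02  3.6790e+01 -3.0000e-01  3.2100e+00  5.7000e+00  7.2000e-01  6.0000e-02  1.0000e+00] sd [0. 0. 0.] yaw -27.63 w 53.8 q6 2.29
```

```bash
python3 -m crank '[{"linear":[0,0,0],"twist":[0,0,0]},{"linear":[0,0,0],"twist":[0,0,0]}]' >/dev/null;  python3 -c "
from h import *
avg(3)" | tr -d '\n'
```

```text
t 26.75 avg [5.5998e+02 1.3853e+02 3.6770e+01 3.1000e-01 2.8200e+00 5.1200e+00 7.6000e-01 9.0000e-02 9.1000e-01] sd [0.02 0.01 0.03] yaw -27.61 w 53.7 q6 2.29
```

The stop was reached at about 102° of turn. The moment jumped from 0.5 to 1.0 N m and holds at 0.9. Releasing and backing off.

```bash
python3 -m crank '[{"linear":[0,0,0],"twist":[0,0,0]},{"linear":[0,0,0],"twist":[0,0,0]},{"linear":[0,0,0],"twist":[0,0,0]},{"linear":[0,0,0],"twist":[0,0,0]},{"linear":[0,0,0],"twist":[0,0,0]},{"linear":[0,0,0],"twist":[0,0,0]}]' 1; python3 -c "
from h import *
avg(1)"; python3 -m crank '[{"linear":[0,0,10],"twist":[0,0,0]},{"linear":[0,0,40],"twist":[0,0,0]},{"linear":[0,0,90],"twist":[0,0,0]},{"linear":[0,0,130],"twist":[0,0,0]},{"linear":[-20,-60,150],"twist":[0,0,0]},{"linear":[-60,-120,150],"twist":[0,0,0]},{"linear":[-100,-180,150],"twist":[0,0,0]},{"linear":[-130,-240,150],"twist":[0,0,0]}]'; python3 -m crank '[{"linear":[0,-60,0],"twist":[0,0,0]},{"linear":[0,-60,0],"twist":[0,0,0]},{"linear":[0,-60,0],"twist":[0,0,0]},{"linear":[0,-60,0],"twist":[0,0,0]}]'
python3 - <<'E'
from h import *
S=manip.capture("scene");T=manip.capture("top")
u,v=proj(S,[559,137,55]).astype(int);a,b=proj(T,[559,137,55]).astype(int);print(u,v,a,b)
cv2.imwrite("pics/c6.png",np.hstack([crop(S,u,v,50,60,8,0),crop(T,a,b,50,60,8,0)]))
E
```

```text
t: 27.5
tool_pos: [559.1, 137.4, 36.1]
tcp_rot: [-0.686, 0.686, -0.17, 0.17]
contact_force: [-0.3, -0.3, -0.6]
width: 85.1
t 27.55 avg [ 5.5911e+02  1.3747e+02  3.6080e+01  7.4000e-01 -5.1000e-01 -8.5000e-01
 -1.0000e-02  3.0000e-02  4.0000e-02] sd [0. 0. 0.] yaw -27.83 w 85.3 q6 2.3
t: 28.55
tool_pos: [440.9, -79.8, 187.0]
tcp_rot: [-0.686, 0.686, -0.169, 0.17]
contact_force: [1.4, -1.4, 1.0]
width: 85.4
t: 29.05
tool_pos: [442.2, -137.3, 186.2]
tcp_rot: [0.687, -0.686, 0.169, -0.169]
contact_force: [-0.5, -0.2, -0.0]
width: 85.6
360 248 272 213
```

View pics/c6.png

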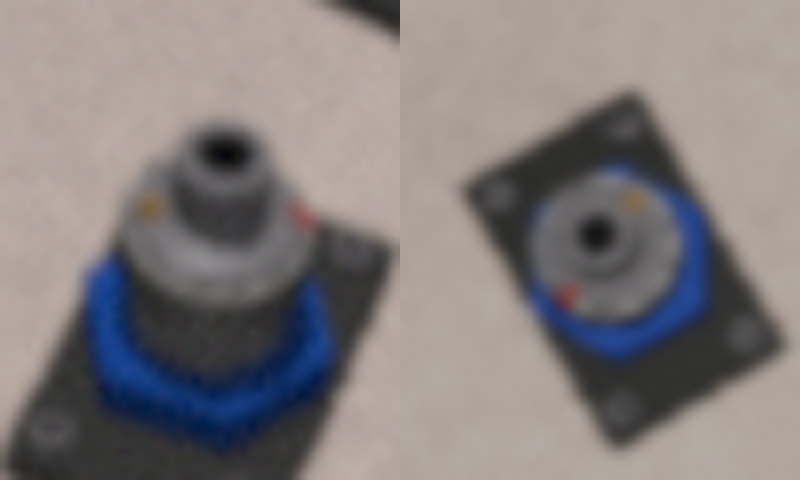

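Left crop: the holder stands upright in the collar, with one merged red mark at (302,218). Right crop: the single red mark is at (567,295), opposite the orange dot, and no second red mark remains. I'll check the height, then hand in.

Run:
```python
from h import *
S=manip.capture("scene");T=manip.capture("top")
print(tri(T,(271.1,211.75),S,(362.4,236.6)), onplane(T,(272-25+167/8-.5,213-30+295/8-.5),68))
o=cv2.imread("pics/top0.png")[:,:,::-1].astype(int);d=np.abs(o-T["pixels"].astype(int)).max(2)
for n,u in(("amber",(255,163)),("vr",(295,165)),("vb",(327,172)),("saline",(382,158)),("ring",(205,200)),("top",(195,249)),("cup",(448,225))):
    print(n,d[u[1]-12:u[1]+12,u[0]-12:u[0]+12].max())
s=manip.read_state();print(s["t"],s["contact_force"],np.abs(s["joint_vel"]).max())
manip.sign_off()
```

```text
(array([558.95371204, 137.54589764,  96.70199983]), [np.float64(0.20732097099829658), np.float64(0.20732097099835495)]) [539.94389711 151.95914485  68.        ]
amber 24
vr 25
vb 24
saline 24
ring 24
top 24
cup 115
29.25 [ 0.5103342  -0.66363012 -0.98618639] 0.006854847368635676
the job is handed in; nothing more can be done
```

The filter holder is standing in the left-hand block with its ring turned up to the stop, and the job is handed in at t ≈ 29 s of the 64 s allowed. `sign_off()` reports no verdict, so this rests on my own checks.

**What I did:** I gripped the holder by its neck, turned it −25.5° to match the socket, and felt the foot in. The push at the end was about 12 N, and the tool height at the floor matched the expected 10 mm. I then let go, gripped the ring and turned it about 102° clockwise. The moment was about 0.45 N m while turning and jumped to 1.0 N m at the stop. I held it there at about 0.9 N m, then released and moved clear.

**Last checks:**
- **Marks:** both views showed one merged red mark at the flange-mark position.
- **Position:** the neck top measured (559.0, 137.5, 96.7) mm against an expected z of 98. That is within the roughly 2 mm calibration, and about 0.8 mm from the block's measured axis.
- **Robot:** it was at rest with about zero force on the tool.
- **Bystanders:** six of the seven looked unchanged from the first picture.

**Not settled:**
- **Steel cup:** the area around it differed from the first picture (115 against about 24 for the others). The tool never came near it, so I think it is the arm or its shadow in view, but I did not check.
- **Foot-to-socket force:** I judged it only from the wrist moment; it was not measured directly.
- **Foot yaw:** an estimate from the scene camera was about 5° off the one I used. The free entry of the foot bore out the one I used.

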